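Lay out the cell counting station

ROBOT

A 7-joint arm with a two-finger parallel gripper is mounted at the origin on a cart in front of the work surface, level with it; the furniture and walls round the work are solid. World frame = base frame: x ahead of the robot, y to its left, z up, the work surface at z = 0. Lengths are in m, angles in rad, forces in N, time in s.
With the tool pointing down it reaches from about 0.375 to 0.925 m from the base axis. Payload 3.1 kg.
Tool frame: the origin (TCP) lies between the finger pads; the fingertips stand 19 mm ahead of it and the grasp point (between the pads) is the TCP; z points along the fingers, y is the direction in which the jaws open and shut (so a half turn about z gives the same grasp; the last joint's range is limited). The gripper opens to 85 mm and grips with 20 to 120 N. Pads are 22 mm wide; open, the fingers measure 114 mm over their backs; the gripper's body (76 mm by 85 mm) begins 54 mm behind the grasp point. The pads swing forward as they close: fully open they stand 13 mm farther back than shut.
Start: joints at [1.175, 0.383, 0.044, 1.598, -0.018, 1.161, -0.05], TCP at [0.191, -0.621, 0.25] pointing down, gripper open.
Joint ranges: [-2.61, 2.61], [-0.41, 2.15], [-1.48, 1.57], [0, 2.5], [-1.57, 4.71], [0.05, 1.97], [-2.85, 2.85]. Speed limits (rad/s): [2.79, 2.79, 3.14, 3.14, 3.14, 3.14, 3.14].

INTERFACE

Orientations are given as a unit quaternion [x, y, z, w].
In Python, from bench import move_ptp, movel, move_j, move_gripper, pause, inverse_kinematics, read_camera, camera_params, MotionError, sign_off, look_for, tip_of, read_time_s, read_qpos, read_joint_vel, read_effort, read_eef_pos, read_tcp_rot, read_ft_force, read_ft_torque, read_finger_gap gives the robot as it stands. Calls block until the motion is done:
- move_ptp(position, orientation): joint-space move of the TCP to a pose.
- movel(position, orientation=None, speed=0.15): straight line of the TCP; orientation=None keeps the orientation; speed is the mean speed in m/s.
- move_j(angles): joint-space move.
- move_gripper(opening, effort=None): finger opening in m; effort is the grip in N (None keeps the last); returns when the fingers have stopped.
- pause(seconds).
- inverse_kinematics(position, orientation): joint angles nearest the present ones, or None.
- read_camera(name): name is "side" or "top"; returns the picture (480x640x3 uint8, red, green, blue); there is no depth.
- camera_params(name): a dict with "K" (3x3 intrinsics, pixels), "camera_from_world" (4x4, takes a point from world to camera coordinates). Camera axes: x right, y down, z forward; pixel columns grow to the right and rows downward; lengths in m; the calibration is good to about 2 mm. A picture is of the moment at which its call begins. camera_params takes no time and is no camera call.
A pose or a line that the arm cannot do raises MotionError and nothing moves.
- sign_off(): hands the job in, once; it reports no verdict.
Trained networks look in the newest picture that a camera, given by its name, has taken for a name from the list of things; names that differ only in an ending like _2 or _b are one class to them, and where a whole thing is asked for, a point or a joint stands for the part that bears it (a point fixed in the world has none). Each returns a list of dicts, best first, with "confidence" (0 to 1); they miss things now and then, are a little off and sometimes report something else, mostly with a low value. They report only what shows in the picture. A call takes as long as a camera call. They do not tell look-alikes from the thing itself.
- look_for(camera, name): "at" ([column, row] in pixels, amid what is visible of it).
- tip_of(camera, name): "at" ([column, row] in pixels: a listed point, or the origin of a listed thing).
Readings, each from a call of its own:
- read_time_s(): time.
- read_qpos(): joint angles.
- read_joint_vel(): joint speeds.
- read_effort(): joint torques, N m.
- read_eef_pos(): TCP position.
- read_tcp_rot(): TCP orientation.
- read_ft_force(): force on the tool from outside, world axes, zero at the start.
- read_ft_torque(): the same for the moment, N m.
- read_finger_gap(): finger opening in m.
Only numpy, scipy, OpenCV 4.12 (cv2) and the standard library are available. Lean on these libraries where they do the work, as an engineer would, in place of code of your own. Each camera call takes 0.05 s, during which the arm holds its last target.

TASK

Lay out the cell counting station: using the things on the front half of the bench, stand the tube upright straight behind the middle of the six-well plate (on the side away from the robot) with about 4 cm clear between plate and tube, then the dropper bottle on the tube's left and the beaker on its right (as the robot sees them), both upright, in one row parallel to the plate's long sides with about 4 cm clear between neighbours. Lay the flat slide case on top of the small storage box, centred on its lid and square with it. Leave the other things on the bench where they are.

Things in the scene. Friction and masses are not known exactly. Their poses are not given: they have to be found in the camera images.
- plate: Six-well culture plate with clear lid, fixed to the bench, 86 mm along its x by 128 mm along its y, 20 mm high. Origin at the centre of its underside, on the bench. Its +x is its rear side (away from the robot, apart from a yaw within about 0.3 rad), its +y points to the robot's left along the long side.
- store_box: Small square light-coloured storage box with a flat lid, fixed to the bench, 71 x 70 mm, 53 mm high (its lid is flat and horizontal, 52 to 53 mm above the bench). Origin at the centre of its underside; x and y along its sides.
- tube_mid (a point): On the front half of the bench (a similar one at the back stays there): self-standing screw-capped centrifuge tube, upright, 34 mm in diameter, 108 mm tall, about 30 g. Origin at its middle, half-way up; z along its upright axis; its yaw means nothing.
- dropper_mid (a point): Small round dropper bottle with a pointed nozzle cap, upright, body 33 mm in diameter up to about 60 mm height (grip it there), the cap above narrower, 93 mm tall, about 50 g. Origin at its middle, half-way up; z along its upright axis; its yaw means nothing.
- waste_beaker_mid (a point): Small clear glass beaker, empty, open end up, 46 mm in diameter, 59 mm tall, about 50 g. Origin at its middle, half-way up; z along its upright axis; its yaw means nothing.
- slide_case_mid (a point): Dark flat slide case, lying flat, 37 mm along its x, 82 mm along its y, 14 mm thick, about 50 g. Origin at its centre, half-way up; z points up.
- flask_mid (a point): Bystander, not to be moved: small culture flask lying flat, 101 mm along its x, 50 mm along its y, 22 to 26 mm high. Origin at the middle of its length and width, 11 mm up.
- counter_mid (a point): Bystander, not to be moved: round hand tally counter, 63 x 62 mm, 26 mm high. Origin near its centre, 13 mm up.
Mind the look-alikes: they are no part of the job. Leave any red look-alike of the part that bears slide_case_mid alone.

How it is judged:
By the outcome, as a careful person would: the job done as asked, in the order asked, and still so for the second after the job is handed in, with the robot touching nothing.
It also fails if it takes over 99 s, if anything falls off the work surface, if the arm or the gripper's body presses on something with over 40 N, if the wrist force passes 120 N, or if a joint passes its speed limit or range.

## Working session

There is one attempt and no reset: what is moved stays moved. The work goes in short steps, each a Python script; the robot and the scene stay as the last script left them, time stands still between calls to the robot, and variables do not carry over. Pictures are saved under pics/ and viewed, and the job is handed in when it is done.

```bash
mkdir -p pics; ls; python3 - <<'E'
from bench import *
import cv2
for c in("side","top"):
    im=read_camera(c); cv2.imwrite(f"pics/{c}0.png",im[:,:,::-1])
    p=camera_params(c); print(c,p["K"],p["camera_from_world"])
    for n in["plate","store_box","tube_mid","dropper_mid","waste_beaker_mid","slide_case_mid","flask_mid","counter_mid"]:
        print(n,[(tuple(round(v) for v in d["at"]),round(d["confidence"],2)) for d in tip_of(c,n)])
print(read_time_s(),read_tcp_rot())
E
```

```text
pics
side [[501.13467525   0.         321.95917043]
 [  0.         501.13467525 239.91191156]
 [  0.           0.           1.        ]] [[-0.99824467  0.05839391  0.00988602  0.56573261]
 [ 0.02757056  0.60591964 -0.79504795 -0.02602563]
 [-0.0524161  -0.79337982 -0.60646601  1.32300376]
 [ 0.          0.          0.          1.        ]]
plate [((364, 287), 0.73)]
store_box [((279, 328), 0.69), ((366, 225), 0.63)]
tube_mid [((311, 206), 0.7)]
dropper_mid [((351, 349), 0.6)]
waste_beaker_mid [((402, 338), 0.65)]
slide_case_mid [((314, 187), 0.76), ((260, 193), 0.68), ((359, 190), 0.53), ((281, 331), 0.22)]
flask_mid [((262, 279), 0.91), ((368, 226), 0.19)]
counter_mid [((280, 329), 0.93)]
top [[484.30743113   0.         318.29008978]
 [  0.         484.30743113 240.96576685]
 [  0.           0.           1.        ]] [[-0.01709487 -0.99983856 -0.00553379  0.12335334]
 [-0.98267208  0.01782248 -0.18449373  0.56052911]
 [ 0.18456258  0.00228401 -0.98281811  0.90638558]
 [ 0.          0.          0.          1.        ]]
plate [((279, 283), 0.75), ((188, 309), 0.21)]
store_box [((393, 296), 0.9)]
tube_mid [((400, 224), 0.78)]
dropper_mid [((169, 257), 0.88)]
waste_beaker_mid [((187, 310), 0.79)]
slide_case_mid [((477, 298), 0.95), ((463, 163), 0.89), ((474, 236), 0.85)]
flask_mid [((286, 176), 0.76)]
counter_mid [((210, 197), 0.57)]
0.9 [9.88928874e-01 1.48390299e-01 3.13118346e-05 1.57385073e-05]
```

View pics/side0.png

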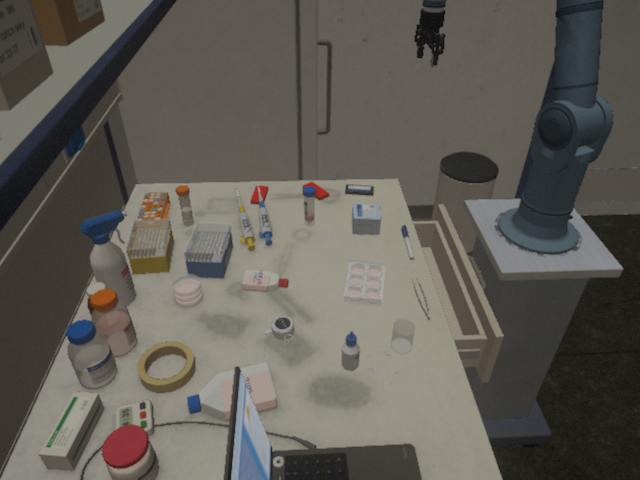

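View pics/top0.png

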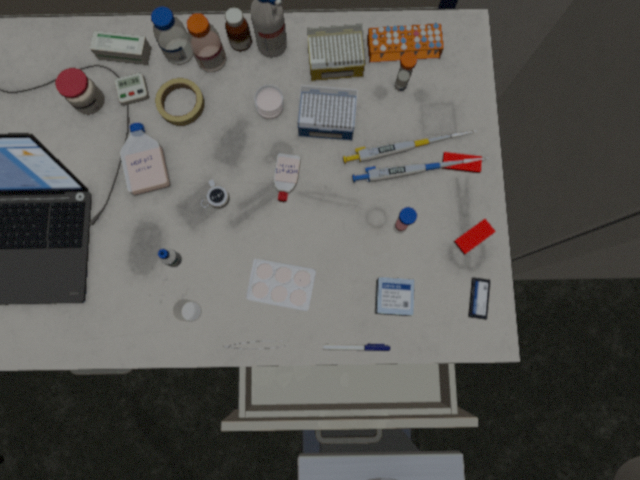

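```bash
cat > h.py <<'E'
import numpy as np, cv2
from bench import *
def proj(c,P):
    p=camera_params(c); T=p["camera_from_world"]; q=np.atleast_2d(P)@T[:3,:3].T+T[:3,3]; q=q@p["K"].T; return q[:,:2]/q[:,2:]
def ray(c,uv):
    p=camera_params(c);T=p["camera_from_world"];R=T[:3,:3];o=-R.T@T[:3,3]
    return o,R.T@np.linalg.inv(p["K"])@np.array([uv[0],uv[1],1.])
def atz(c,uv,z):
    o,d=ray(c,uv);return o+d*(z-o[2])/d[2]
E
python3 - <<'E'
from h import *
for n,t,s,z in[("plate",(279,283),(364,287),0),("store",(393,296),(366,225),0),("tube",(400,224),(311,206),.054),("drop",(169,257),(351,349),.0465),("beak",(187,310),(402,338),.0295),("slide",(477,298),(359,190),.007),("flask",(286,176),(262,279),.011),("count",(210,197),(280,329),.013)]:
    print(n,atz("top",t,z).round(3),atz("side",s,z).round(3))
a=cv2.imread("pics/top0.png");b=cv2.imread("pics/side0.png")
def crop(im,u,v,w,h,k): return cv2.resize(im[v:v+h,u:u+w],None,fx=k,fy=k,interpolation=cv2.INTER_CUBIC)
cv2.imwrite("pics/cplate.png",crop(a,140,180,190,140,4))
cv2.imwrite("pics/cright.png",crop(a,350,190,160,140,5))
cv2.imwrite("pics/cside.png",crop(b,230,170,200,150,4))
cv2.imwrite("pics/cside2.png",crop(b,300,300,140,100,5))
E
```

```text
plate [0.486 0.196 0.   ] [0.482 0.198 0.   ]
store [ 0.455 -0.037  0.   ] [ 0.447 -0.043  0.   ]
tube [ 0.594 -0.05   0.054] [ 0.592 -0.059  0.054]
drop [0.537 0.41  0.046] [0.537 0.416 0.046]
beak [0.433 0.376 0.029] [0.432 0.379 0.03 ]
slide [ 0.448 -0.206  0.007] [ 0.446 -0.208  0.007]
flask [0.712 0.18  0.011] [0.714 0.172 0.011]
count [0.668 0.339 0.013] [0.672 0.329 0.013]
```

```bash
sleep 1
```

```text
(no output)
```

View pics/cplate.png

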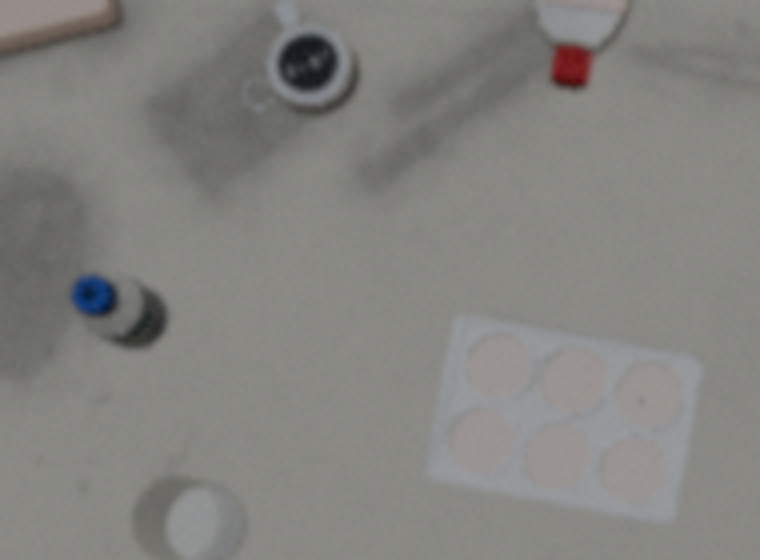

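View pics/cright.png

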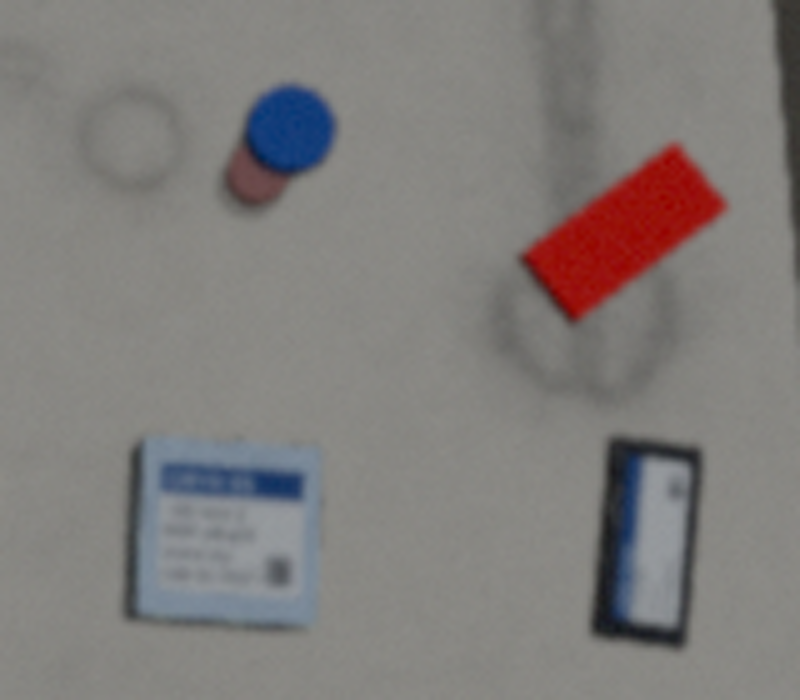

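View pics/cside.png

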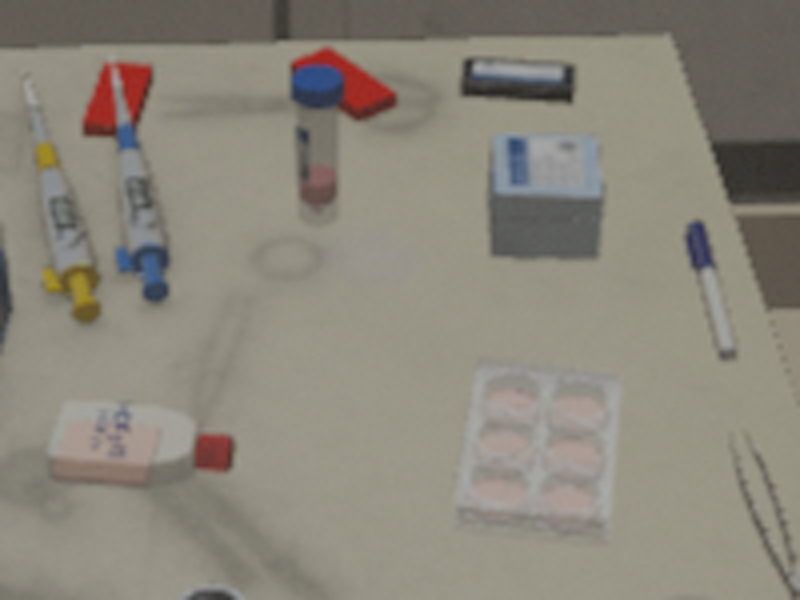

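View pics/cside2.png

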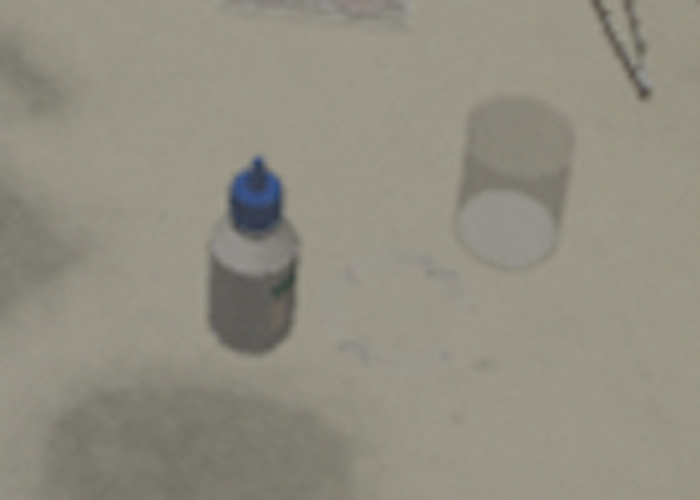

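```bash
cat > m.py <<'E'
from h import *
from scipy.optimize import least_squares
def un(p,k,o): return [((u+.5)/k-.5+o[0],(v+.5)/k-.5+o[1]) for u,v in p]
def fit(c,px,z,L,W):
    P=np.array([atz(c,p,z)[:2] for p in px])
    # model corners order: rear-left, rear-right, front-right, front-left
    m=np.array([[L/2,W/2],[L/2,-W/2],[-L/2,-W/2],[-L/2,W/2]])
    def f(q):
        R=np.array([[np.cos(q[2]),-np.sin(q[2])],[np.sin(q[2]),np.cos(q[2])]]);return (m@R.T+q[:2]-P).ravel()
    r=least_squares(f,[*P.mean(0),0]);return r.x,np.abs(r.fun).max(),[np.linalg.norm(P[i]-P[(i+1)%4]).round(4) for i in range(4)]
if __name__=="__main__":
    print("plate",fit("top",un([(458,315),(703,355),(672,522),(428,478)],4,(140,180)),.02,.086,.128))
    print("case",fit("top",un([(612,436),(702,450),(686,648),(592,634)],5,(350,190)),.014,.082,.037))
    print("box",fit("top",un([(140,437),(322,446),(315,628),(134,618)],5,(350,190)),.0525,.071,.070))
    s=lambda p:un(p,4,(230,170)); s2=lambda p:un(p,5,(300,300))
    # side view: plate top corners
    print("plate side",fit("side",s([(458,520),(478,363),(620,375),(608,532)]),.018,.086,.128))
    # box top side: rear-left.. image: left=rear; down=+y
    print("box side",fit("side",s([(490,193),(493,135),(601,138),(602,197)]),.0525,.071,.070))
    for n,c,p,z in[("tubecap top","top",un([(290,129)],5,(350,190)),.108),("tubecap side","side",s([(319,73)]),.108),("tubebase side","side",s([(319,212)]),.0),
      ("drop tip side","side",s2([(257,158)]),.093),("drop tip top","top",un([(93,294)],4,(140,180)),.085),("drop base","side",s2([(250,332)]),.0),
      ("beak rim side","side",s2([(521,142)]),.059),("beak base side","side",s2([(507,230)]),.0),("beak base top","top",un([(198,522)],4,(140,180)),.003),
      ("flask cap top","top",un([(571,85)],4,(140,180)),.012)]:
        print(n,atz(c,p[0],z).round(4))
E
python3 m.py
```

```text
plate (array([ 0.48219937,  0.19040206, -0.18692048]), np.float64(0.0020680333086213754), [np.float64(0.1264), np.float64(0.0852), np.float64(0.1243), np.float64(0.0836)])
case (array([ 0.44749801, -0.2082785 , -0.16849893]), np.float64(0.0009247799299512138), [np.float64(0.0365), np.float64(0.0801), np.float64(0.0376), np.float64(0.0804)])
box (array([ 0.45162049, -0.03352301, -0.07597839]), np.float64(0.0006907535483541838), [np.float64(0.0709), np.float64(0.0704), np.float64(0.0696), np.float64(0.07)])
plate side (array([ 0.48125303,  0.19619404, -0.18721797]), np.float64(0.00394054247080311), [np.float64(0.1338), np.float64(0.0838), np.float64(0.1325), np.float64(0.0807)])
box side (array([ 0.45090217, -0.03217749, -0.1187632 ]), np.float64(0.0021531426250686325), [np.float64(0.0671), np.float64(0.071), np.float64(0.0681), np.float64(0.0706)])
tubecap top [ 0.598  -0.0554  0.108 ]
tubecap side [ 0.5963 -0.0609  0.108 ]
tubebase side [ 0.5969 -0.0605  0.    ]
drop tip side [0.539 0.414 0.093]
drop tip top [0.5383 0.41   0.085 ]
drop base [ 0.538   0.4183 -0.    ]
beak rim side [0.432  0.3801 0.059 ]
beak base side [0.4298 0.373  0.    ]
beak base top [0.4337 0.3785 0.003 ]
flask cap top [0.6572 0.1874 0.012 ]
```

Candidates: tubes: front, blue cap, top (405,219) ✔, back orange-cap (404,72) ✘. Cases: dark one at top (479,298) ✔; red ones at (474,236) and (463,163) ✘. Dropper (169,257), beaker (188,311) and store_box (394,297) are unique; crops confirm these choices.

```bash
cat >> h.py <<'E'
def Q(phi,flip=False):
    "tool down, jaw (tool y) direction at world angle phi"
    a=phi+np.pi/2+(np.pi if flip else 0); return [np.cos(a/2),np.sin(a/2),0.,0.]
YAW=-0.187; PL=np.array([.482,.1915])
X=np.array([np.cos(YAW),np.sin(YAW)]);Y=np.array([-np.sin(YAW),np.cos(YAW)])
TUBE=PL+.100*X; DROP=TUBE+.0735*Y; BEAK=TUBE-.080*Y
E
python3 - <<'E'
from h import *
print(TUBE,DROP,BEAK)
for n,p,z,phi in [("t",(.597,-.058),.07,YAW),("T",TUBE,.07,YAW),("d",(.538,.413),.045,YAW),("D",DROP,.045,YAW),("b",(.433,.377),.035,YAW),("B",BEAK,.035,YAW),("c",(.447,-.208),.03,1.402),("C",(.451,-.033),.07,1.495)]:
    for f in(0,1):
        for zz in(z,z+.13):
            q=inverse_kinematics([*p,zz],Q(phi,f)); print(n,f,zz,None if q is None else np.round(q,2))
E
```

```text
[0.58025664 0.1729088 ] [0.59392117 0.24512743] [0.56538368 0.09430348]
t 0 0.07 [ 0.46  0.57 -0.54  1.82  0.38  0.85 -0.45]
t 0 0.2 [ 0.49  0.4  -0.57  1.75  0.24  1.07 -0.35]
t 1 0.07 [ 0.92  0.96 -1.25  1.8   1.    1.18  2.29]
t 1 0.2 [ 0.94  0.69 -1.24  1.73  0.69  1.24  2.47]
T 0 0.07 [ 0.34  0.72 -0.91  1.8   0.68  0.97 -1.04]
T 0 0.2 [ 0.41  0.56 -1.01  1.72  0.51  1.15 -0.93]
T 1 0.07 [ 0.53  0.97 -1.25  1.79  1.    1.19  1.91]
T 1 0.2 [ 0.54  0.7  -1.24  1.71  0.7   1.25  2.08]
d 0 0.045 [-0.24  0.77 -0.67  1.62  0.56  0.95 -1.29]
d 0 0.175 [-0.11  0.67 -0.86  1.55  0.53  1.17 -1.27]
d 1 0.045 [ 0.08  1.12 -1.26  1.6   1.11  1.27  1.57]
d 1 0.175 [ 0.08  0.89 -1.25  1.54  0.86  1.34  1.69]
D 0 0.045 [ 0.24  0.85 -0.96  1.71  0.8   1.03 -1.19]
D 0 0.175 [ 0.25  0.65 -0.97  1.65  0.58  1.16 -1.05]
D 1 0.045 [ 0.39  1.08 -1.26  1.7   1.09  1.23  1.8 ]
D 1 0.175 [ 0.39  0.82 -1.25  1.64  0.81  1.29  1.94]
b 0 0.035 [-0.    0.8  -1.01  1.88  0.84  0.96 -1.59]
b 0 0.165 [ 0.02  0.55 -1.02  1.82  0.53  1.07 -1.38]
b 1 0.035 [ 0.14  1.01 -1.25  1.87  1.08  1.15  1.42]
b 1 0.165 [ 0.15  0.7  -1.24  1.82  0.72  1.17  1.62]
B 0 0.035 [ 0.32  0.63 -0.68  1.89  0.54  0.81 -0.84]
B 0 0.165 [ 0.45  0.47 -0.84  1.83  0.41  1.03 -0.74]
B 1 0.035 [ 0.69  1.   -1.25  1.88  1.08  1.15  1.97]
B 1 0.165 [ 0.7   0.69 -1.24  1.82  0.72  1.17  2.18]
c 0 0.03 [ 0.81  0.48 -0.52  2.09  0.38  0.67  1.44]
c 0 0.16 [ 0.88  0.25 -0.58  2.03  0.17  0.91  1.61]
c 1 0.03 [ 0.52  0.43 -0.18  2.1   0.13  0.62 -1.5 ]
c 1 0.16 [ 0.56  0.21 -0.23  2.04  0.06  0.9  -1.44]
C 0 0.07 [ 0.73  0.41 -0.84  2.16  0.45  0.75  1.1 ]
C 0 0.2 [ 0.74  0.13 -0.79  2.07  0.11  0.98  1.39]
C 1 0.07 [ 0.43  0.32 -0.49  2.17  0.24  0.7  -1.87]
C 1 0.2 [ 0.53  0.1  -0.56  2.08  0.06  0.98 -1.72]
```

```bash
python3 - <<'E'
from h import *
q=Q(YAW); g=[.597,-.058]
print(read_time_s())
move_ptp([*g,.20],q); move_gripper(.06,30); print(read_time_s(),read_eef_pos())
movel([*g,.072],q,.2); move_gripper(0.02,30); print("gap",read_finger_gap(),read_ft_force(),read_time_s())
im=read_camera("top");cv2.imwrite("pics/t1.png",im[:,:,::-1])
im=read_camera("side");cv2.imwrite("pics/s1.png",im[:,:,::-1])
E
```

```text
0.9
3.75 [ 0.59699246 -0.05817772  0.19999574]
gap 0.03248007307888896 [-0.91004376 -0.66004211  5.33130807] 4.9
```

```bash
python3 -c "
import cv2,numpy as np
a=cv2.imread('pics/t1.png')[150:300,320:520];b=cv2.imread('pics/s1.png')[100:300,230:430]
cv2.imwrite('pics/c1.png',np.hstack([cv2.resize(a,(400,300)),cv2.resize(b,(400,400))[:300]]))"
```

```text
(no output)
```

View pics/c1.png

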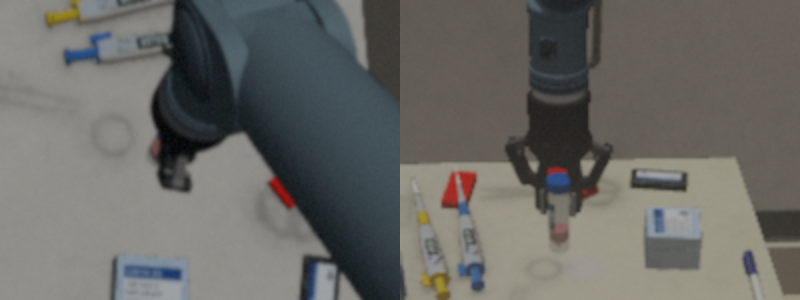

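```bash
python3 - <<'E'
from h import *
q=Q(YAW); g=[.597,-.058]
movel([*g,.17],q,.2); print("gap",read_finger_gap(),read_ft_force())
move_ptp([*TUBE,.17],q); movel([*TUBE,.085],q,.2); movel([*TUBE,.0725],q,.05)
print(read_ft_force(),read_eef_pos(),read_time_s())
move_gripper(.055); print(read_finger_gap(),read_ft_force())
movel([*TUBE,.20],q,.2)
d=[.538,.413]
move_ptp([*d,.20],q)
for c,f in(("top","t2"),("side","s2")):
    im=read_camera(c);cv2.imwrite(f"pics/{f}.png",im[:,:,::-1]); print([(tip_of(c,n)[:1]) for n in("tube_mid","plate")])
print(read_time_s())
E
```

```text
gap 0.032221500141223894 [-0.03045772 -0.62087314 -1.95978249]
[-0.08266921 -0.27662638  4.20459582] [0.58161525 0.17354384 0.07392351] 7.5417
0.05486030215319834 [-0.0277955   0.19786851 -0.06635503]
[[{'at': [288.0, 232.2], 'confidence': 0.66}], [{'at': [279.8, 285.4], 'confidence': 0.88}]]
[[{'at': [319.2, 266.3], 'confidence': 0.71}], [{'at': [364.0, 286.8], 'confidence': 0.73}]]
9.95
```

```bash
python3 -c "
import cv2,numpy as np
a=cv2.imread('pics/t2.png')[160:320,140:340];b=cv2.imread('pics/s2.png')[180:380,270:430]
cv2.imwrite('pics/c2.png',np.hstack([cv2.resize(a,(440,352)),cv2.resize(b,(282,352))]))"
```

```text
(no output)
```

View pics/c2.png

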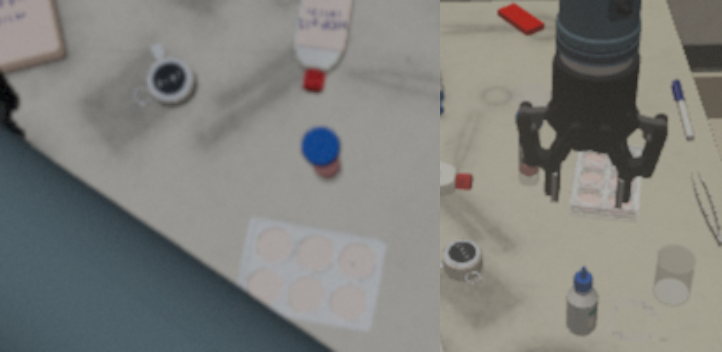

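The tube stands upright behind the plate, with its cap at about (286,227) in the top view. The dropper at about (351,350) and the beaker at about (402,338) in the side view are unmoved. Next is the dropper.

```bash
python3 - <<'E'
from h import *
print(atz("top",(286,226.5),.108),atz("side",(319.2,266.3),.054),atz("top",(288,232.2),.054),TUBE)
q=Q(YAW); d=[.538,.413]
move_gripper(.055,30)
movel([*d,.045],q,.2); move_gripper(0.02,30); print("gap",read_finger_gap(),read_ft_force())
movel([*d,.17],q,.2); print("gap",read_finger_gap(),read_ft_force())
E
```

```text
[0.58087565 0.17338218 0.108     ] [0.58416831 0.18400683 0.054     ] [0.58111674 0.17324988 0.054     ] [0.58025664 0.1729088 ]
gap 0.03170260366943972 [0.0880698  0.22384065 5.48677189]
gap 0.03163881292511468 [-0.56910655  1.03531111 -0.64145754]
```

```bash
python3 - <<'E'
from h import *
q=Q(YAW)
move_ptp([*DROP,.17],q); movel([*DROP,.06],q,.2); movel([*DROP,.0455],q,.05)
print(read_ft_force(),read_eef_pos(),read_time_s())
move_gripper(.055); movel([*DROP,.20],q,.2)
b=[.433,.378]
move_ptp([*b,.20],q)
move_gripper(.07,20)
for c,f in(("top","t3"),("side","s3")):
    im=read_camera(c);cv2.imwrite(f"pics/{f}.png",im[:,:,::-1]); print(tip_of(c,"dropper_mid")[:1],tip_of(c,"waste_beaker_mid")[:1])
print(read_time_s())
a=cv2.imread('pics/t3.png')[160:320,140:340];b=cv2.imread('pics/s3.png')[180:380,270:430]
cv2.imwrite('pics/c3.png',np.hstack([cv2.resize(a,(440,352)),cv2.resize(b,(282,352))]))
E
```

```text
[-0.59928089 -0.113174    5.20688813] [0.59516825 0.24587342 0.0471733 ] 14.0833
[{'at': [256.5, 228.0], 'confidence': 0.64}] [{'at': [187.0, 308.1], 'confidence': 0.89}]
[{'at': [317.1, 289.2], 'confidence': 0.73}] [{'at': [401.2, 336.8], 'confidence': 0.84}]
16.8
```

View pics/c3.png

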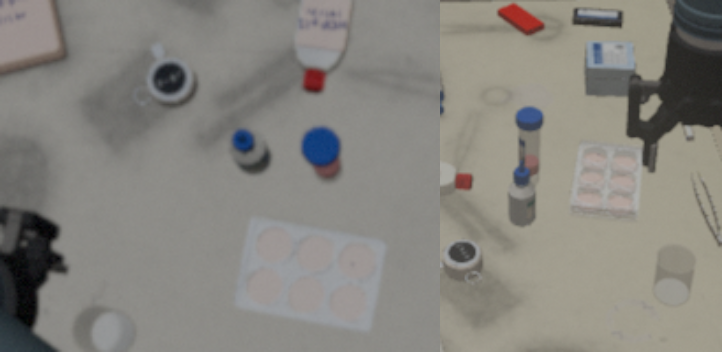

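Tube and dropper both stand behind the plate (dropper cap at top (251,224), tube cap at (286,227)). The beaker is still at (187,309). It goes next.

```bash
python3 - <<'E'
from h import *
q=Q(YAW); b=[.433,.378]
movel([*b,.036],q,.2); move_gripper(0.03,20); print("gap",read_finger_gap(),read_ft_force())
movel([*b,.20],q,.2); print("gap",read_finger_gap(),read_ft_force())
move_ptp([*BEAK,.20],q); movel([*BEAK,.05],q,.2); movel([*BEAK,.0365],q,.05)
print(read_ft_force(),read_eef_pos(),read_time_s())
move_gripper(.066); movel([*BEAK,.20],q,.2)
c=[.447,-.208]
move_ptp([*c,.16],Q(1.402,1))
for cc,f in(("top","t4"),("side","s4")):
    im=read_camera(cc);cv2.imwrite(f"pics/{f}.png",im[:,:,::-1]); print([tip_of(cc,n)[:1] for n in("dropper_mid","waste_beaker_mid","tube_mid")])
print(read_time_s(),read_eef_pos())
a=cv2.imread('pics/t4.png')[160:320,190:340];b=cv2.imread('pics/s4.png')[130:330,270:430]
cv2.imwrite('pics/c4.png',np.hstack([cv2.resize(a,(450,480)),cv2.resize(b,(340,480))]))
E
```

```text
gap 0.04399845399669318 [0.06878997 0.23881796 5.92956424]
gap 0.044096520323856005 [-0.7773563  -0.28888718 -0.92435327]
[-0.35406918  0.00979842  2.14193442] [0.56599393 0.09454976 0.03705715] 21.5833
[[{'at': [254.2, 226.1], 'confidence': 0.57}], [{'at': [331.7, 245.0], 'confidence': 0.89}], [{'at': [283.5, 231.6], 'confidence': 0.8}]]
[[{'at': [316.4, 291.9], 'confidence': 0.76}], [{'at': [324.7, 251.8], 'confidence': 0.76}], [{'at': [320.8, 263.7], 'confidence': 0.76}]]
24.5333 [ 0.44734459 -0.207551    0.16006048]
```

View pics/c4.png

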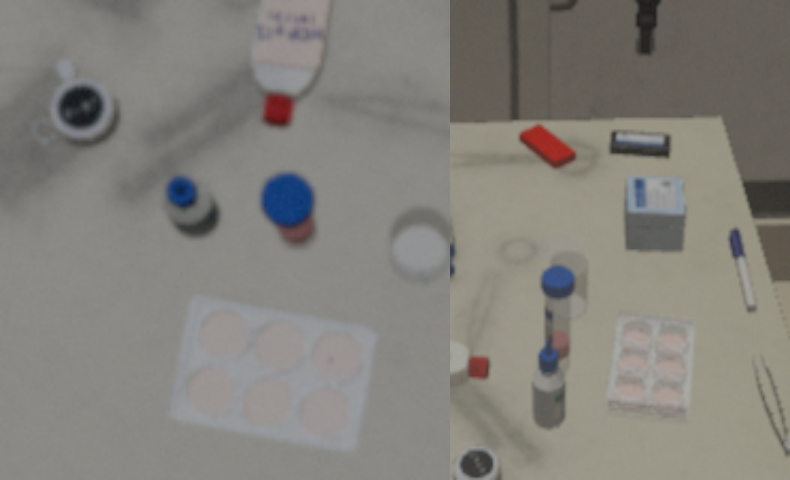

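```bash
python3 - <<'E'
from h import *
t=cv2.imread('pics/t4.png');s=cv2.imread('pics/s4.png')
cv2.imwrite('pics/c5.png',np.hstack([cv2.resize(t[205:255,235:350],None,fx=5,fy=5,interpolation=2)]))
cv2.imwrite('pics/c5s.png',cv2.resize(s[230:315,295:350],None,fx=7,fy=7,interpolation=2))
def loc(n,p): p=np.array(p)[:2]-PL; print(n,(p@X).round(4),(p@Y).round(4))
loc("D",atz("top",(250.3,223.3),.088));loc("T",atz("top",(286.3,226.7),.108));loc("B",atz("top",(330,243.3),.003))
loc("Dn",atz("top",(254.2,226.1),.0465));loc("Bn",atz("top",(331.7,245.0),.0295))
# overlay predicted outlines at target poses
def ring(im,c,ctr,r,z,off,k,col):
    a=np.linspace(0,6.283,40);P=np.c_[ctr[0]+r*np.cos(a),ctr[1]+r*np.sin(a),0*a+z]
    uv=((proj(c,P)-off+.5)*k-.5);cv2.polylines(im,[uv.round().astype(int)],True,col,1)
for f,c,off,k in(("c5","top",(235,205),5),("c5s","side",(295,230),7)):
    im=cv2.imread(f"pics/{f}.png")
    for ctr,r,zs in((TUBE,.017,(0,.108)),(DROP,.0165,(0,.06)),(BEAK,.023,(0,.059))):
        for z,col in zip(zs,((0,255,0),(0,255,255))): ring(im,c,ctr,r,z,np.array(off),k,col)
    cv2.imwrite(f"pics/{f}.png",im)
E
```

```text
D 0.0993 0.0715
T 0.1002 -0.0
B 0.1021 -0.0847
Dn 0.1031 0.0704
Bn 0.0943 -0.089
```

View pics/c5.png

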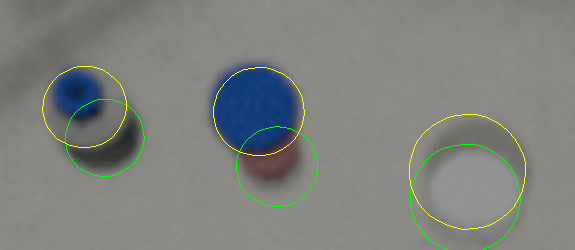

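View pics/c5s.png

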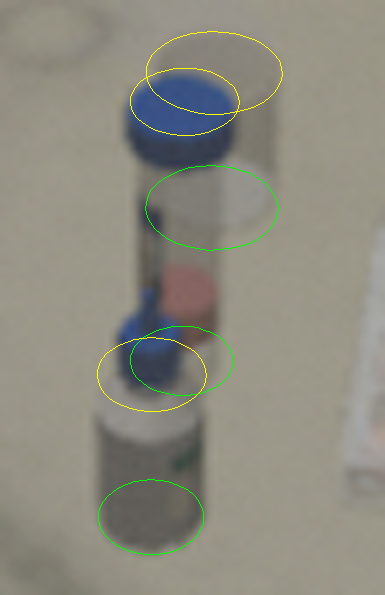

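```bash
python3 - <<'E'
from m import *
for f in("t4","top0"):
    im=cv2.imread(f'pics/{f}.png')[270:325,365:425]
    k=8;im=cv2.resize(im,None,fx=k,fy=k,interpolation=cv2.INTER_CUBIC);im=cv2.GaussianBlur(im,(0,0),4)
    bl=im[:,:,0].astype(int)-im[:,:,2]
    m=((bl>12)).astype(np.uint8)*255
    m=cv2.morphologyEx(m,cv2.MORPH_CLOSE,np.ones((61,61)))
    c=max(cv2.findContours(m,0,2)[0],key=cv2.contourArea)
    W=np.array([atz("top",((u+.5)/k-.5+365,(v+.5)/k-.5+270),.0525)[:2] for u,v in c[:,0]],dtype=np.float32)
    print(f,cv2.minAreaRect(W*1000))
    cv2.drawContours(im,[c],-1,(0,0,255),1)
    cv2.imwrite(f'pics/box_{f}.png',im)
# case
im=cv2.imread('pics/top0.png')[270:325,455:505];im=cv2.resize(im,None,fx=k,fy=k,interpolation=cv2.INTER_CUBIC)
m=(im.max(2)<75).astype(np.uint8)*255;m=cv2.morphologyEx(m,cv2.MORPH_CLOSE,np.ones((121,121)))
c=max(cv2.findContours(m,0,2)[0],key=cv2.contourArea)
W=np.array([atz("top",((u+.5)/k-.5+455,(v+.5)/k-.5+270),.012)[:2] for u,v in c[:,0]],dtype=np.float32)
print("case",cv2.minAreaRect(W*1000))
E
```

```text
t4 ((451.9961853027344, -33.443138122558594), (71.07662200927734, 70.37035369873047), 85.25504302978516)
top0 ((451.9114074707031, -33.44335174560547), (71.08321380615234, 70.39836120605469), 85.10005187988281)
case ((440.3572692871094, -207.06906127929688), (38.229740142822266, 95.34332275390625), 81.03359985351562)
```

View pics/box_top0.png

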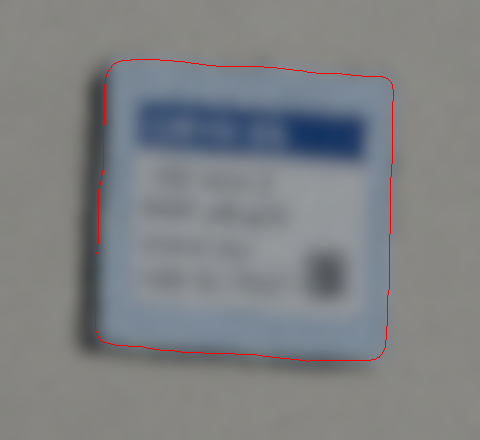

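The lid outline fits a 71 x 70 mm rectangle at (0.452, -0.0335), yaw -0.085. That matches the given size.

```bash
python3 - <<'E'
from h import *
q=Q(1.405,1); c=[.447,-.2075]
move_ptp([*c,.16],q); move_gripper(.056,40)
movel([*c,.05],q,.2); movel([*c,.0215],q,.04); print(read_ft_force(),read_eef_pos())
move_gripper(0.02,40); print("gap",read_finger_gap(),read_ft_force(),read_eef_pos())
movel([*c,.15],q,.15); print("gap",read_finger_gap(),read_ft_force())
q2=Q(-.085+np.pi/2,1); b=[.452,-.0335]
move_ptp([*b,.15],q2)
im=read_camera("side");cv2.imwrite("pics/s6.png",im[:,:,::-1]);im=read_camera("top");cv2.imwrite("pics/t6.png",im[:,:,::-1])
print(read_time_s())
a=cv2.imread('pics/t6.png')[200:340,340:500];b=cv2.imread('pics/s6.png')[130:270,290:450]
cv2.imwrite('pics/c6.png',np.hstack([cv2.resize(a,(400,350)),cv2.resize(b,(400,350))]))
E
```

```text
[-0.33536224  0.72050772 -0.41220727] [ 0.44711634 -0.2074887   0.02148145]
gap 0.034700536068910916 [-0.15246451 -0.13701292  1.52042106] [ 0.44766015 -0.20777773  0.02205559]
gap 0.0348206894520074 [ 0.06816472 -0.02029238 -0.34822102]
28.7667
```

View pics/c6.png

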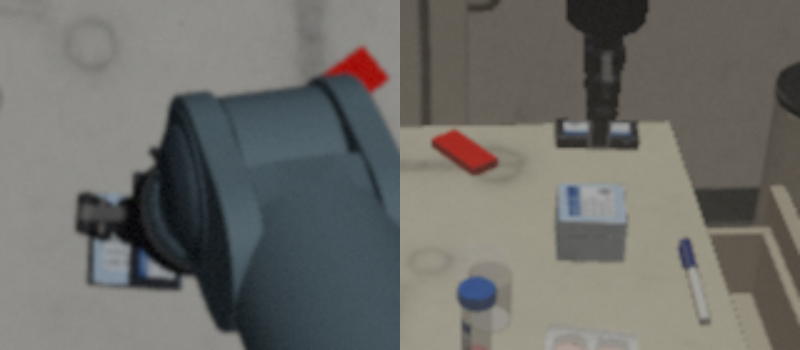

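```bash
python3 - <<'E'
from h import *
print(atz("side",(368.8,183.6),.136),atz("side",(290+191/2.5,130+202/2.5),.0525))
q2=Q(-.085+np.pi/2,1); b=[.452,-.0335]
movel([*b,.085],q2,.15); movel([*b,.0747],q2,.03); print(read_ft_force(),read_eef_pos())
if read_ft_force()[2]<2:
    movel([*b,.0737],q2,.02); print(read_ft_force(),read_eef_pos())
move_gripper(.048); print(read_finger_gap(),read_ft_force())
movel([*b,.20],q2,.15)
move_ptp([.25,-.5,.3],q2)
for cc,f in(("top","t7"),("side","s7")):
    im=read_camera(cc);cv2.imwrite(f"pics/{f}.png",im[:,:,::-1]); print([tip_of(cc,n)[:1] for n in("dropper_mid","waste_beaker_mid","tube_mid","slide_case_mid","plate")])
print(read_time_s())
a=cv2.imread('pics/t7.png')[260:330,355:435];b=cv2.imread('pics/s7.png')[190:260,330:410]
cv2.imwrite('pics/c7.png',np.hstack([cv2.resize(a,(400,350),interpolation=2),cv2.resize(b,(400,350),interpolation=2)]))
E
```

```text
[ 0.45027316 -0.02903875  0.136     ] [ 0.45042917 -0.0326665   0.0525    ]
[ 0.18308286  0.30152741 -0.02441585] [ 0.45193106 -0.03345147  0.07467588]
[-1.59754339  0.72121764  4.65916001] [ 0.4522612  -0.03345416  0.07426458]
0.04811518568559805 [ 0.13405176 -0.28776804 -0.19012908]
[[{'at': [251.0, 228.7], 'confidence': 0.79}], [{'at': [210.3, 195.5], 'confidence': 0.66}], [{'at': [285.0, 232.4], 'confidence': 0.72}], [{'at': [473.6, 237.0], 'confidence': 0.88}], [{'at': [279.5, 285.5], 'confidence': 0.7}]]
[[], [{'at': [324.6, 247.4], 'confidence': 0.84}], [{'at': [320.0, 262.8], 'confidence': 0.74}], [{'at': [316.7, 189.6], 'confidence': 0.83}], [{'at': [364.8, 286.1], 'confidence': 0.61}]]
33.8417
```

View pics/c7.png

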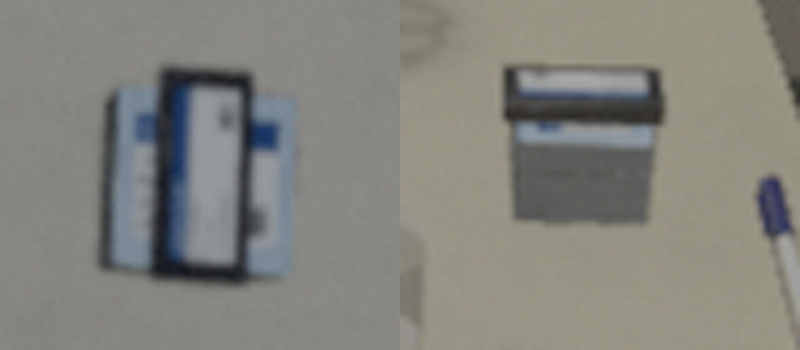

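View pics/t7.png

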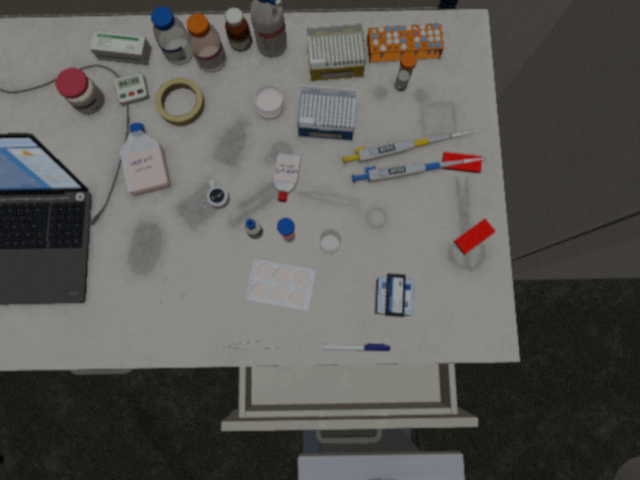

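```bash
python3 - <<'E'
from m import *
print(fit("top",un([(160,66),(253,73),(247,283),(152,276)],5,(355,260)),.0665,.082,.037))
im=cv2.imread('pics/t7.png');u0,v0,k=235,205,5
cr=cv2.resize(im[v0:v0+115,u0:u0+115],None,fx=k,fy=k,interpolation=2)
def poly(P,col):
    uv=((proj("top",np.array(P))-(u0,v0)+.5)*k-.5);cv2.polylines(cr,[uv.round().astype(int)],True,col,1)
for s in(PL,):
    poly([[*(s+a*.043*X+b*.064*Y),.02] for a,b in((1,1),(1,-1),(-1,-1),(-1,1))],(0,0,255))
a=np.linspace(0,6.283,40)
for c,r,h in((TUBE,.017,.108),(DROP,.0165,.06),(BEAK,.023,.059)):
    for z,col in((0,(0,255,0)),(h,(0,255,255))): poly(np.c_[c[0]+r*np.cos(a),c[1]+r*np.sin(a),0*a+z],col)
cv2.imwrite('pics/c8.png',cr)
E
```

```text
(array([ 0.45366475, -0.03162273, -0.08174222]), np.float64(0.0011062213770719476), [np.float64(0.0358), np.float64(0.08), np.float64(0.036), np.float64(0.0801)])
```

View pics/c8.png

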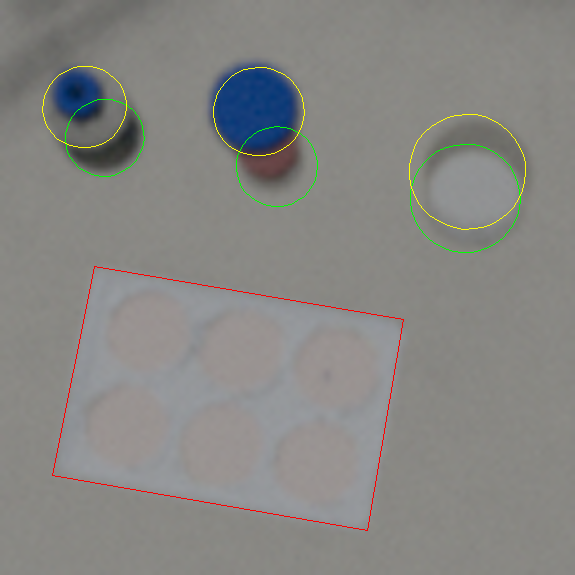

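```bash
python3 -c "
from bench import *
print(read_ft_force());sign_off();print(read_time_s())"
```

```text
[-0.30275165  0.73797956 -0.6568758 ]
the job is handed in; nothing more can be done
the job is handed in; nothing more can be done
```

The counting station is laid out and the job is handed in, about 34 s into the 99 s limit. I placed the tube, then the dropper bottle, the beaker, and last the dark slide case on the storage box.

**Row behind the plate:** in the final top view the tube, dropper and beaker stand upright. They match outlines drawn for 4 cm gaps to within about 2–3 mm, in a row parallel to the plate (yaw -0.187 rad).

**Slide case:** it lies flat on the lid, measured about 2–3 mm from the lid's centre and within about 0.005 rad of square with it.

**Left alone:** the flask, the counter, both red look-alikes and the rear tube look unmoved in the final picture. The gripper was clear of everything at hand-in.

**Checks that disagreed:**
- **Camera offset:** the side camera put the plate and the tube up to about 6 mm off the top camera in y, and the network's side-view point for the tube about 11 mm off. I relied on the top view because it matched the arm's own readings.
- **Final network pass:** it missed the dropper in the side view, took the counter for the beaker in the top view, and reported a red look-alike as the slide case. I settled those from the pictures.

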